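# Push the stocked drawers shut

## Task

Three small drawer units stand open on the balloon-shop worktop. With your fingertips, push the two drawers that have something in them fully shut, in either order, and leave the empty drawer open just as it is, ready to be refilled. Only push: do not grip, lift or touch what lies in the drawers, and leave everything else on the worktop alone.

Things in the scene. Friction and masses are not known exactly. Their poses are not given: they have to be found in the camera images.
- front_weight (a point): flat wooden front, 100 mm wide, 8 mm thick, of the drawer that holds the balloon weight. Point on its outer face, mid-width, 32 mm above the worktop; x axis level, into the unit (the way it closes), y along the front, z up. It spans 4 to 68 mm above the worktop, at mid-width only to 52 mm (finger notch 36 mm wide in the top edge; no handle).
- drawer_weight (a joint): how far the drawer that holds the balloon weight stands open, m: 0 = fully shut against its stop, 0.1 = limit; it slides level, with about 1.5 N of friction, and stays where it is left. It starts 50 to 85 mm open.
- front_pins (a point): flat wooden front, 100 mm wide, 8 mm thick, of the drawer that holds the small carton. Point on its outer face, mid-width, 32 mm above the worktop; x axis level, into the unit (the way it closes), y along the front, z up. It spans 4 to 68 mm above the worktop, at mid-width only to 52 mm (finger notch 36 mm wide in the top edge; no handle).
- drawer_pins (a joint): how far the drawer that holds the small carton stands open, m: 0 = fully shut against its stop, 0.1 = limit; it slides level, with about 1.5 N of friction, and stays where it is left. It starts 50 to 85 mm open.
- front_empty (a point): flat wooden front, 100 mm wide, 8 mm thick, of the drawer with nothing in it. Point on its outer face, mid-width, 32 mm above the worktop; x axis level, into the unit (the way it closes), y along the front, z up. It spans 4 to 68 mm above the worktop, at mid-width only to 52 mm (finger notch 36 mm wide in the top edge; no handle).
- drawer_empty (a joint): how far the drawer with nothing in it stands open, m: 0 = fully shut against its stop, 0.1 = limit; it slides level, with about 1.5 N of friction, and stays where it is left. It starts 50 to 85 mm open.
- unit_weight: wooden box round the drawer that holds the balloon weight, standing fast: 100 mm wide, 140 mm deep, 70 mm high, open to the robot's side. Origin: centre of its underside; x axis to its back. The three units are alike and stand in a row left to right, in any order.
- unit_pins: wooden box round the drawer that holds the small carton, standing fast: 100 mm wide, 140 mm deep, 70 mm high, open to the robot's side. Origin: centre of its underside; x axis to its back. The three units are alike and stand in a row left to right, in any order.
- unit_empty: wooden box round the drawer with nothing in it, standing fast: 100 mm wide, 140 mm deep, 70 mm high, open to the robot's side. Origin: centre of its underside; x axis to its back. The three units are alike and stand in a row left to right, in any order.
- weight_mid (a point): centre of a loose waisted balloon weight, like a small tied sack, 45 mm across and 46 mm high, standing in one drawer in the part that stands out of the unit, on the drawer's floor 13 mm above the worktop. Its top is about 59 mm above the worktop.
- pin_carton_mid (a point): centre of a loose closed card carton, 52 x 72 x 28 mm, lying in one drawer in the part that stands out of the unit, on the drawer's floor 13 mm above the worktop.
- loose_lid: loose screw lid of a jar, 76 mm across, 22 mm high, lying on the rear half of the roof of the unit whose drawer is empty; a bystander. Origin: centre of its underside.
- keys: bunch of keys, 78 x 96 x 10 mm, lying on the rear half of the roof of the unit whose drawer holds the carton; a bystander. Origin: centre of its underside.
- stapler: stapler 135 mm long, 46 mm high, on the worktop to the right of the units (farther right a big fixed bouquet of balloons bulges up to and over the front edge of the worktop: keep the hand and arm clear of it); a bystander. Origin: centre of its underside.
- sticker_roll: roll of stickers lying flat, 66 mm across, 30 mm high, on the rear half of the roof of the unit whose drawer holds the balloon weight; a bystander. Origin: centre of its underside.
- tape_ring: roll of masking tape lying flat, 93 mm across, 24 mm high, on the worktop to the right of the units; a bystander. Origin: centre of its underside.
- weight: the balloon weight itself; origin: centre of its underside
- pin_carton: the small carton itself; origin: centre of its underside
Things that resemble listed ones, but are neither listed nor needed, are in the scene too. Leave any green or red look-alike of the weight alone.

How it is judged:
At the end, for the whole second after the job is handed in: Both stocked drawers are shut to within 4 mm with their contents still inside, the empty drawer stands within 12 mm of where it was, and no bystander has moved more than 30 mm (value of joint each of drawer_weight, drawer_pins below 0.004 m and x of weight_mid in the frame of front_weight between 0.01 and 0.13 m and y of weight_mid in the frame of front_weight between -0.045 and 0.045 m and height (world z) of each of weight_mid, pin_carton_mid below 0.06 m and x of pin_carton_mid in the frame of front_pins between 0.01 and 0.13 m and y of pin_carton_mid in the frame of front_pins between -0.045 and 0.045 m and distance of front_empty from where it was at the start of the episode below 0.012 m and distance of each of loose_lid, keys, stapler, sticker_roll, tape_ring from where it was at the start of the episode below 0.03 m); the robot touches nothing.
It fails at once if the empty drawer is pushed in or pulled out by more than 12 mm (distance of front_empty from where it was at the start of the episode above 0.012 m).
It fails at once if the balloon weight or the carton is lifted or falls out of its drawer (height (world z) of any of weight_mid, pin_carton_mid above 0.07 m or x of weight_mid in the frame of front_weight below 0 m or x of pin_carton_mid in the frame of front_pins below 0 m).
It fails at once if the fingers take hold of or press on the balloon weight or the carton (over 2 N) (contact force between the fingers and weight above 2 N or contact force between the fingers and pin_carton above 2 N).
It fails at once if a stocked drawer is pulled farther open, past 95 mm (value of joint any of drawer_weight, drawer_pins above 0.095 m).
It fails at once if the jar lid, keys, stapler, sticker roll or masking tape is lifted or shifted more than 30 mm (distance of any of loose_lid, keys, stapler, sticker_roll, tape_ring from where it was at the start of the episode above 0.03 m).
It also fails if it takes over 48 s, if anything falls off the work surface, if the arm or the gripper's body presses on something with over 40 N, if the wrist force passes 120 N, or if a joint passes its speed limit or range.

## Robot

A 7-joint arm with a two-finger parallel gripper is mounted at the origin on a cart in front of the work surface, level with it; the furniture and walls round the work are solid. World frame = base frame: x ahead of the robot, y to its left, z up, the work surface at z = 0. Lengths are in m, angles in rad, forces in N, time in s.
With the tool pointing down it reaches from about 0.4 to 0.85 m from the base axis. Payload 4.5 kg.
Tool frame: the origin (TCP) lies midway between the tips of the shut fingers; the grasp point (between the pads) lies bot.grip_depth behind it (bot.grip_depth is the distance from the TCP to the grasp point, in m); z points along the fingers, y is the line along which they close (so a half turn about z gives the same grasp; the last joint's range is limited). The gripper opens to 85 mm and grips with 20 to 120 N. Pads are 22 mm wide; open, the fingers measure 114 mm over their backs; the gripper's body (76 mm by 85 mm) begins 54 mm behind the grasp point. The pads swing forward as they close: fully open they stand 13 mm farther back than shut.
Start: joints at [-1.2, 0.689, -0.195, 1.565, 0.157, 0.902, -0.215], TCP at [0.207, 0.59, 0.231] pointing down, gripper open.
Joint ranges: [-3.01, 3.01], [-0.46, 2.08], [-1.47, 1.51], [0.13, 2.56], [-1, 4.14], [0.04, 2.09], [-2.66, 2.66]. Speed limits (rad/s): [2.57, 2.57, 3.14, 3.14, 3.14, 3.14, 3.14].

## Interface

Orientations are given as a 3x3 rotation matrix whose columns are the frame's x, y, z axes.
In Python, from plant import bot gives the robot as it stands.
- The arm moves only by the tool step_arm, never from a script. Its argument "commands" is a list that holds one entry, the list of rows, each a list of 4 numbers: the shift along the tool's x, y, z in m, then the turn about the tool's z in rad. In form: [[[tx, ty, tz, roll], ...]]. A call has 1 to 12 rows; each row is the pose to reach, as a shift and turn from the pose commanded when the call began, along the tool's axes at that moment; what a row does not reach only later rows make up. A row lasts 1/10 s, in which the tool goes at most 50 mm and 8.59 degrees, less where a joint would pass 70% of its speed; a pose out of reach is approached as far as the arm can. A call with a gripper value outside its range is refused whole. "gripper" is the closure, from -1 (fully open) to 1 (shut), set as the call begins (left out, the last holds). The fingers move at their own pace and stop on an object; "force" is the grip in N (left out, the last holds). Time passes only in rows, so rows that repeat a pose let the fingers close. It gives the time, the measured TCP pose, the force, the opening and the grip force at its end, in the units of the state.
- bot.state(): the state, without advancing time (a new reading comes with each control period).
- bot.capture(name): name is "scene" or "top" or "wrist"; returns the picture (400x640x3 uint8, red, green, blue); there is no depth.
- bot.camera_model(name): a dict with "fx", "fy", "cx", "cy" (pixels), "world_from_camera" (4x4, takes a point from camera to world coordinates). Camera axes: x right, y down, z forward; pixel columns grow to the right and rows downward; lengths in m; the calibration is good to about 2 mm. The wrist camera is an equidistant fisheye: a pixel r from the principal point sees the ray r / f radians off the axis. A picture is of the moment at which its call begins: read the wrist's pose just before it. camera_model takes no time and is no camera call; for the wrist camera it gives the pose at the moment of the call.
- bot.finish_job(): hands the job in; it is judged then, once.
The state is a dict: "time_s": time; "joint_positions": joint angles; "joint_vel": joint speeds; "effort": joint torques, N m; "ee_pos": TCP position; "eef_rot": TCP orientation; "force": force on the tool from outside, world axes, zero at the start; "wrist_torque": the same for the moment, N m; "width": finger opening in m; "finger_force": force on a finger pad.
Only numpy, scipy, OpenCV 4.12 (cv2) and the standard library are available. Lean on these libraries where they do the work, as an engineer would, in place of code of your own. Each camera call takes 0.05 s, during which the arm holds its last target. There are 200 camera calls.

## Working session

There is one attempt and no reset: what is moved stays moved. The work goes in short steps, Python scripts to look and compute and a tool call to move; the robot and the scene stay as the last step left them, time stands still between calls to the robot, and variables do not carry over. Pictures are saved under pics/ and viewed, at most 10 in all, crops included, and the job is handed in when it is done.

Besides the shell and the picture viewer there is one more tool, called after "Request:" as name(argument=value, ...), one argument or row to a line, values as JSON. step_arm: Moves the arm, as the interface text tells. Its arguments: {"type":"object","properties":{"commands":{"type":"array","items":{"type":"array","items":{"type":"array","items":{"type":"number"}}}},"gripper":{"type":"number"},"force":{"type":"number"}},"required":["commands"]}

```bash
mkdir -p pics; python3 - <<'E'
from plant import bot
import cv2
for n in("scene","top"):
    cv2.imwrite(f"pics/{n}0.png",bot.capture(n)[:,:,::-1])
    m=bot.camera_model(n);print(n,m)
s=bot.state();print(s["time_s"],s["ee_pos"],s["eef_rot"],s["width"])
E
```

```text
scene {'fx': 480.1819565522773, 'fy': 480.1819565522773, 'cx': 322.44606283352863, 'cy': 190.77774417867803, 'world_from_camera': array([[ 0.7582913 , -0.35334207,  0.54785371, -0.12527292],
       [-0.65178542, -0.42772739,  0.62627873, -0.76451213],
       [ 0.01304142, -0.83198477, -0.55464517,  0.73591452],
       [ 0.        ,  0.        ,  0.        ,  1.        ]])}
top {'fx': 510.17770059057284, 'fy': 510.17770059057284, 'cx': 328.21523063644946, 'cy': 196.60484428532402, 'world_from_camera': array([[ 0.00687584, -0.99214679,  0.12488983,  0.43503509],
       [-0.99992437, -0.0080952 , -0.00925861, -0.01133882],
       [ 0.01019691, -0.12481672, -0.99212742,  1.0648278 ],
       [ 0.        ,  0.        ,  0.        ,  1.        ]])}
0.1 [0.20638241 0.58931324 0.23055955] [[-9.43844735e-01  3.30389037e-01 -4.47638898e-04]
 [ 3.30389323e-01  9.43843371e-01 -1.60829438e-03]
 [-1.08861826e-04 -1.66587530e-03 -9.99998607e-01]] 0.08540130661400108
```

View pics/scene0.png

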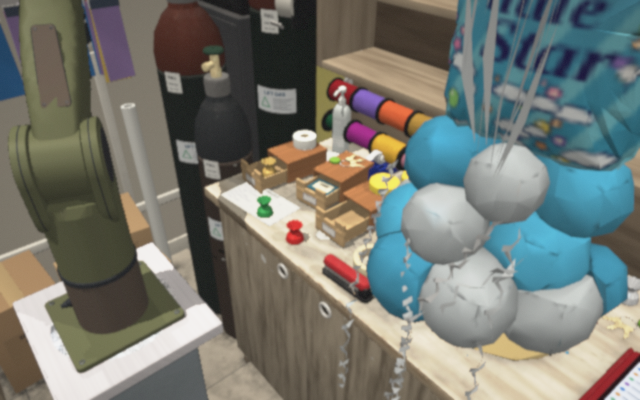

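View pics/top0.png

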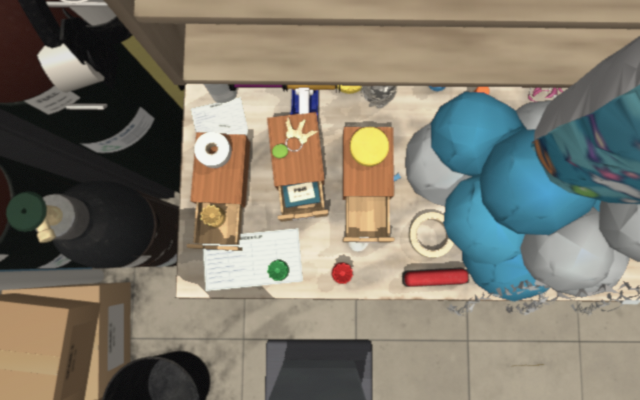

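Top view: the left unit has the tan weight in its drawer (210,216) and the sticker roll. The middle unit has the carton (300,193) and the keys. The right unit's drawer is empty (367,220), with the yellow lid on its roof. The look-alikes are green (278,270) and red (342,272), both on the worktop. I'll check this in a close crop.

```bash
python3 - <<'E'
import cv2
i=cv2.imread("pics/top0.png")[120:300,180:405]
cv2.imwrite("pics/crop0.png",cv2.resize(i,(788,630-0),interpolation=cv2.INTER_CUBIC)[:598])
E
```

```text
(no output)
```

View pics/crop0.png

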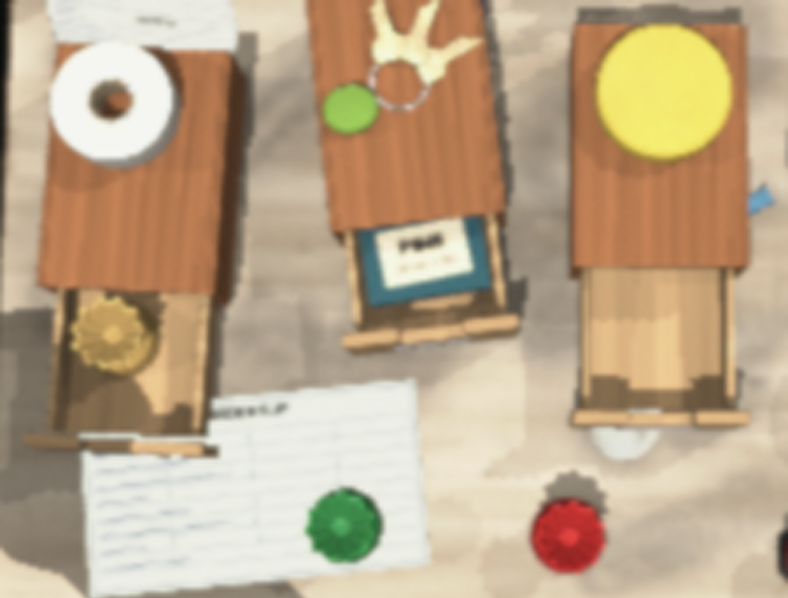

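Crop (3.5x): tan weight at (112,335) in the left drawer, teal carton at (428,260) in the middle one, and the right drawer empty. Top outer edges of the fronts: left (25,443)–(217,455), middle (345,350)–(518,330), right (572,425)–(750,423). The look-alikes stand clear at (343,525) and (568,537).

```bash
cat >h.py <<'E'
import numpy as np
from plant import bot
def px(n,u,v,z):
    m=bot.camera_model(n);T=m["world_from_camera"]
    d=T[:3,:3]@[(u-m["cx"])/m["fx"],(v-m["cy"])/m["fy"],1]
    return T[:3,3]+d*(z-T[2,3])/d[2]
E
python3 - <<'E'
from h import *
np.set_printoptions(precision=4,suppress=True)
c=lambda u,v,z:px("top",180+u/3.502,120+v/3.5,z)[:2]
P=dict(weight=[(25,443),(217,455),(38,289),(228,303)],pins=[(345,350),(518,330),(335,232),(505,213)],empty=[(572,425),(750,423),(572,275),(747,270)])
for k,p in P.items():
    q=[c(*a,.069) for a in p]
    d=q[0]-q[1];r=q[2]-q[3]
    print(k,*q,"w",np.hypot(*d),np.hypot(*r),"yaw",np.arctan2(-d[0],d[1]),np.arctan2(-r[0],r[1]),"mid",(q[0]+q[1])/2,(q[2]+q[3])/2, "open", np.hypot(*((q[0]+q[1])/2-(q[2]+q[3])/2)))
for n,a,z in [("green",(343,525),.046),("red",(568,537),.046),("clear",(622,450),0.02),("lid",(663,92),.09)]: print(n,c(*a,z))
E
```

```text
weight [0.4606 0.2521] [0.4547 0.1459] [0.5464 0.2484] [0.5394 0.1421] w 0.10642071365414074 0.10656229588474887 yaw -0.05506288729944435 -0.06604672580929309 mid [0.4576 0.199 ] [0.5429 0.1952] open 0.08534560070306445
pins [0.5135 0.0762] [ 0.5255 -0.0203] [0.58   0.0831] [ 0.5917 -0.0125] w 0.09719937898847011 0.0962619331235081 yaw 0.1233465015580942 0.12114544217650602 mid [0.5195 0.0279] [0.5859 0.0353] open 0.06675905620065019
empty [ 0.4727 -0.0507] [ 0.4745 -0.1497] [ 0.5567 -0.0504] [ 0.5604 -0.1489] w 0.09909628851905615 0.09852041057103761 yaw 0.018461151994004197 0.03689596950761321 mid [ 0.4736 -0.1002] [ 0.5586 -0.0996] open 0.08494276071790254
green [0.4164 0.0774]
red [ 0.4105 -0.0495]
clear [ 0.4602 -0.0818]
lid [ 0.6574 -0.1   ]
```

```bash
python3 - <<'E'
from h import *
np.set_printoptions(precision=3,suppress=True)
def ray(n,u,v):
    T=bot.camera_model(n)["world_from_camera"];o=T[:3,3];d=px(n,u,v,0)-o;return o,d/np.linalg.norm(d)
def tri(a,b):
    (o,d),(p,e)=ray("top",*a),ray("scene",*b)
    s,t=np.linalg.lstsq(np.c_[d,-e],p-o,rcond=None)[0]
    return (o+s*d+p+t*e)/2,np.linalg.norm(o+s*d-p-t*e)
print("knob",*tri((25,210),(213,50)))
print("valve",*tri((47,222),(213,68)))
print("bodytop",*tri((80,220),(222,110)))
for z in(0,.1,.2,.3):print(z,*[px("top",*a,z)[:2] for a in((44,220),(118,220),(80,182),(80,265))])
print("box right/top", px("top",130,285,-.3),px("top",210,365,-.3))
print(bot.grip_depth)
E
```

```text
knob [0.505 0.422 0.323] 0.0003068765291203915
valve [0.492 0.412 0.278] 0.002992733628184816
bodytop [0.509 0.424 0.144] 0.00908246887514004
0 [0.515 0.57 ] [0.516 0.416] [0.596 0.5  ] [0.423 0.489]
0.1 [0.508 0.515] [0.509 0.376] [0.581 0.452] [0.424 0.442]
0.2 [0.5  0.46] [0.501 0.336] [0.566 0.404] [0.425 0.395]
0.3 [0.493 0.406] [0.493 0.296] [0.55  0.356] [0.426 0.348]
box right/top [ 0.368  0.495 -0.3  ] [ 0.166  0.278 -0.3  ]
0.0187
```

```bash
python3 - <<'E'
import cv2
i=cv2.imread("pics/scene0.png")[20:260,130:400]
cv2.imwrite("pics/crop1.png",cv2.resize(i,None,fx=2.5,fy=2.5,interpolation=cv2.INTER_CUBIC))
E
```

```text
(no output)
```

View pics/crop1.png

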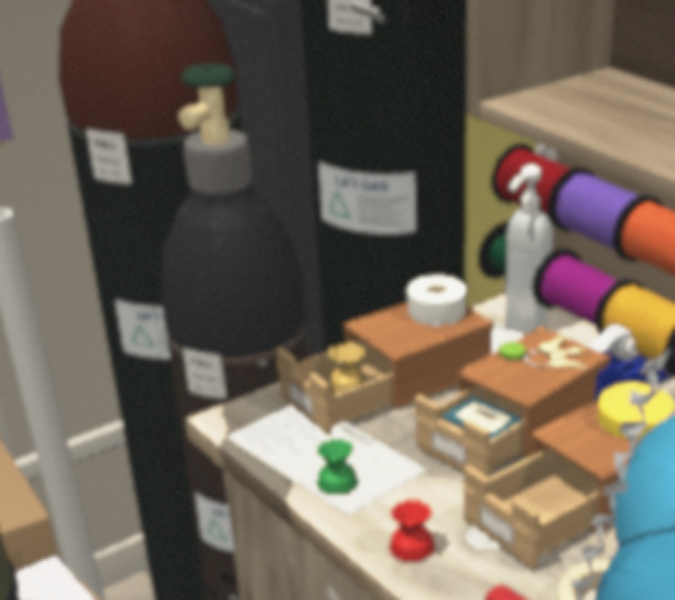

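The gas cylinder at about (0.50, 0.42) reaches up to z 0.32, so I'll route nearer the base, through (0.25,0.35), to a point in front of the weight drawer.

```bash
python3 - <<'E'
from h import *
s=bot.state();R=np.array(s["eef_rot"]);p=np.array(s["ee_pos"])
for w in((.26,.35,.231),(.40,.202,.2),(.40,.202,.15)): print(R.T@(np.array(w)-p).round(3))
E
```

```text
[-0.12993066 -0.20773756  0.00036021]
[-0.31096317 -0.30112027  0.03153552]
[-0.31095773 -0.30103698  0.08153546]
```

Request:
step_arm(
  commands=[
    [[-0.026,-0.042,0,0],[-0.052,-0.083,0,-0.05],[-0.078,-0.125,0,-0.1],[-0.104,-0.166,0,-0.15],[-0.13,-0.208,0,-0.2],[-0.17,-0.23,0.005,-0.25],[-0.21,-0.25,0.01,-0.29],[-0.25,-0.27,0.02,-0.29],[-0.285,-0.288,0.03,-0.29],[-0.311,-0.301,0.04,-0.29],[-0.311,-0.301,0.07,-0.29],[-0.311,-0.301,0.08,-0.29]],
  ],
  gripper=1,
)

```text
time_s: 1.3
ee_pos: [0.4002, 0.2014, 0.1495]
eef_rot: [[-0.999, 0.049, -0.003], [0.049, 0.999, -0.002], [0.003, -0.002, -1.0]]
force: [-0.7, -0.1, 0.1]
width: 0.0001
finger_force: 0.0
```

```bash
python3 - <<'E'
from h import *
import cv2
s=bot.state();print(s["time_s"],s["ee_pos"],s["eef_rot"],s["width"],s["force"])
cv2.imwrite("pics/w1.png",bot.capture("top")[:,:,::-1])
i=cv2.imread("pics/w1.png")[100:320,170:420];cv2.imwrite("pics/w1c.png",cv2.resize(i,None,fx=2.7,fy=2.7,interpolation=cv2.INTER_CUBIC))
E
```

```text
1.3 [0.40015256 0.201411   0.14947008] [[-0.99878578  0.04918491 -0.0027935 ]
 [ 0.04919044  0.99878752 -0.00194765]
 [ 0.00269432 -0.0020827  -0.9999942 ]] 6.859263153295123e-05 [-0.69138461 -0.11612475  0.14788819]
```

View pics/w1c.png

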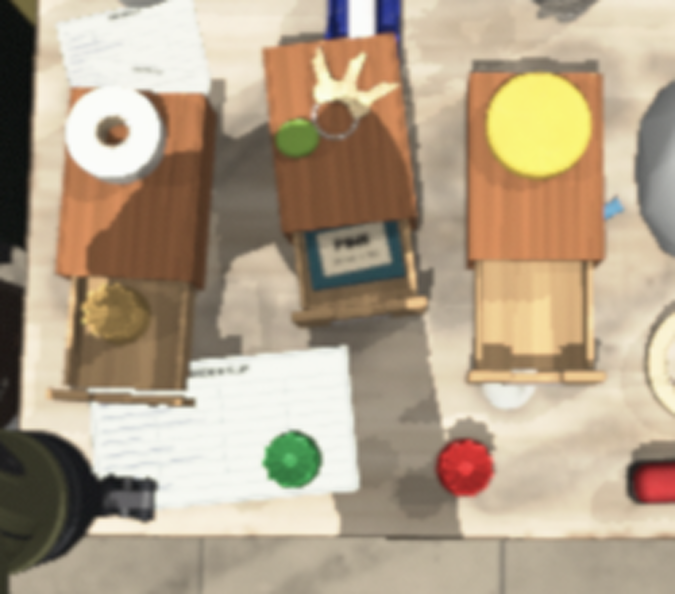

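The scene is unchanged and the hand is in front of the left drawer, at crop (60,480). I'll descend to z = 0.03.

Request:
step_arm(
  commands=[
    [[0,0,0.03,0],[0,0,0.06,0],[0,0,0.09,0],[0,0,0.118,0],[0,0,0.118,0],[-0.01,0,0.118,0],[-0.02,0,0.118,0],[-0.03,0,0.118,0],[-0.04,0,0.118,0],[-0.05,0,0.118,0],[-0.06,0,0.118,0]],
  ],
)

```text
time_s: 2.45
ee_pos: [0.461, 0.2001, 0.0337]
eef_rot: [[-0.999, 0.047, -0.001], [0.047, 0.999, 0.0], [0.001, 0.0, -1.0]]
force: [-1.5, 0.0, 0.9]
width: -0.0001
finger_force: 1.0
```

Request:
step_arm(
  commands=[
    [[-0.01,0,0,0],[-0.02,0,0,0],[-0.03,0,0,0],[-0.038,0,0,0],[-0.046,0,0,0],[-0.052,0,0,0]],
  ],
)

```text
time_s: 3.05
ee_pos: [0.5132, 0.1979, 0.0332]
eef_rot: [[-0.999, 0.047, 0.0], [0.047, 0.999, 0.0], [-0.0, 0.0, -1.0]]
force: [-1.6, 0.2, 0.5]
width: 0.0002
finger_force: 0.9
```

Request:
step_arm(
  commands=[
    [[-0.004,0,0,0],[-0.008,0,0,0],[-0.012,0,0,0],[-0.015,0,0,0]],
  ],
)

```text
time_s: 3.45
ee_pos: [0.5276, 0.1972, 0.0332]
eef_rot: [[-0.999, 0.047, -0.0], [0.047, 0.999, 0.0], [0.0, 0.0, -1.0]]
force: [-2.1, 1.1, -0.1]
width: -0.0001
finger_force: 0.8
```

Request:
step_arm(
  commands=[
    [[-0.002,0,0,0],[-0.004,0,0,0],[-0.006,0,0,0]],
  ],
)

```text
time_s: 3.75
ee_pos: [0.5296, 0.1971, 0.0332]
eef_rot: [[-0.999, 0.045, -0.006], [0.045, 0.999, -0.001], [0.006, -0.002, -1.0]]
force: [-12.0, 2.2, 7.8]
width: 0.0003
finger_force: 5.9
```

The force has risen as it would at the stop. I'll press slightly more, then back off and look.

Request:
step_arm(
  commands=[
    [[-0.002,0,0,0],[-0.004,0,0,0],[-0.004,0,0,0]],
  ],
)

```text
time_s: 4.05
ee_pos: [0.5296, 0.1969, 0.0329]
eef_rot: [[-0.999, 0.044, -0.013], [0.044, 0.999, -0.003], [0.013, -0.004, -1.0]]
force: [-15.6, 1.2, 11.0]
width: 0.0001
finger_force: 8.1
```

Request:
step_arm(
  commands=[
    [[0.02,0,0,0],[0.05,0,0,0],[0.05,0,-0.04,0],[0.05,0,-0.08,0],[0.05,0,-0.118,0],[0.05,0,-0.118,0]],
  ],
)

```text
time_s: 4.65
ee_pos: [0.4911, 0.2004, 0.156]
eef_rot: [[-0.999, 0.048, 0.01], [0.048, 0.999, 0.005], [-0.009, 0.005, -1.0]]
force: [0.3, 0.0, 0.0]
width: -0.0001
finger_force: 0.0
```

```bash
python3 - <<'E'
from h import *
import cv2
s=bot.state();R=np.array(s["eef_rot"]);p=np.array(s["ee_pos"]);print(s["time_s"],p)
print(R.T@(np.array((.475,.023,.15))-p).round(3), np.arctan2(-R[1,0],-R[0,0]))
cv2.imwrite("pics/w2.png",bot.capture("top")[:,:,::-1])
i=cv2.imread("pics/w2.png")[100:320,170:420];cv2.imwrite("pics/w2c.png",cv2.resize(i,None,fx=2.7,fy=2.7,interpolation=cv2.INTER_CUBIC))
E
```

```text
4.65 [0.49113943 0.20037495 0.15598213]
[ 0.00756564 -0.17759018  0.0050486 ] -0.04788346383712186
```

View pics/w2c.png

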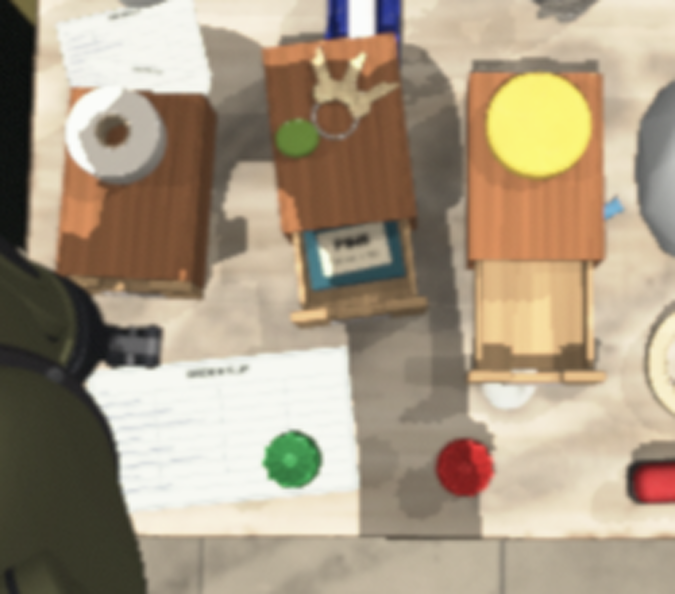

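The left drawer is shut, its front flush at (130,288), with the roll still on the roof. Next is the middle drawer.

Request:
step_arm(
  commands=[
    [[0.008,-0.04,0,-0.05],[0.008,-0.08,0,-0.1],[0.008,-0.12,0,-0.15],[0.008,-0.16,0.005,-0.166],[0.008,-0.178,0.005,-0.166],[0.008,-0.178,0.04,-0.166],[0.008,-0.178,0.08,-0.166],[0.008,-0.178,0.122,-0.166],[0.008,-0.178,0.122,-0.166],[0.008,-0.178,0.122,-0.166]],
  ],
)

```text
time_s: 5.7
ee_pos: [0.4703, 0.0213, 0.0288]
eef_rot: [[-0.993, -0.12, -0.003], [-0.12, 0.993, -0.001], [0.003, -0.001, -1.0]]
force: [-0.4, -0.7, 0.4]
width: -0.0003
finger_force: 0.0
```

Request:
step_arm(
  commands=[
    [[-0.01,0,0,0],[-0.02,0,0,0],[-0.03,0,0,0],[-0.04,0,0,0],[-0.05,0,0,0],[-0.06,0,0,0],[-0.07,0,0,0],[-0.08,0,0,0],[-0.086,0,0,0],[-0.09,0,0,0]],
  ],
)

```text
time_s: 6.7
ee_pos: [0.5614, 0.032, 0.0314]
eef_rot: [[-0.993, -0.118, 0.002], [-0.118, 0.993, 0.0], [-0.002, 0.0, -1.0]]
force: [-2.2, -0.6, 0.8]
width: -0.0002
finger_force: 0.8
```

Request:
step_arm(
  commands=[
    [[-0.004,0,0,0],[-0.008,0,0,0],[-0.012,0,0,0],[-0.014,0,0,0]],
  ],
)

```text
time_s: 7.1
ee_pos: [0.5703, 0.0331, 0.0288]
eef_rot: [[-0.993, -0.119, -0.008], [-0.119, 0.993, -0.003], [0.009, -0.002, -1.0]]
force: [-11.9, -0.2, 7.4]
width: -0.0002
finger_force: 5.7
```

Request:
step_arm(
  commands=[
    [[-0.003,0,0,0],[-0.005,0,0,0],[-0.005,0,0,0]],
  ],
)

```text
time_s: 7.4
ee_pos: [0.5702, 0.033, 0.0282]
eef_rot: [[-0.993, -0.12, -0.017], [-0.12, 0.993, -0.005], [0.018, -0.003, -1.0]]
force: [-16.5, -1.2, 11.6]
width: -0.0
finger_force: 8.8
```

Request:
step_arm(
  commands=[
    [[0.02,0,0,0],[0.05,0,0,0],[0.05,0,-0.04,0],[0.05,0,-0.08,0],[0.06,0,-0.12,0],[0.09,0,-0.15,0],[0.12,0,-0.15,0],[0.12,0,-0.15,0]],
  ],
)

```text
time_s: 8.2
ee_pos: [0.4567, 0.0191, 0.1802]
eef_rot: [[-0.993, -0.12, -0.002], [-0.12, 0.993, -0.002], [0.003, -0.002, -1.0]]
force: [-0.2, 0.3, -0.3]
width: 0.0003
finger_force: 0.0
```

```bash
python3 - <<'E'
from h import *
import cv2
s=bot.state();print(s["time_s"],s["ee_pos"],s["force"])
cv2.imwrite("pics/w3.png",bot.capture("top")[:,:,::-1])
i=cv2.imread("pics/w3.png")[100:320,170:420];cv2.imwrite("pics/w3c.png",cv2.resize(i,None,fx=2.7,fy=2.7,interpolation=cv2.INTER_CUBIC))
E
```

```text
8.2 [0.45673171 0.0190882  0.1801593 ] [-0.21187716  0.30391364 -0.29098895]
```

View pics/w3c.png

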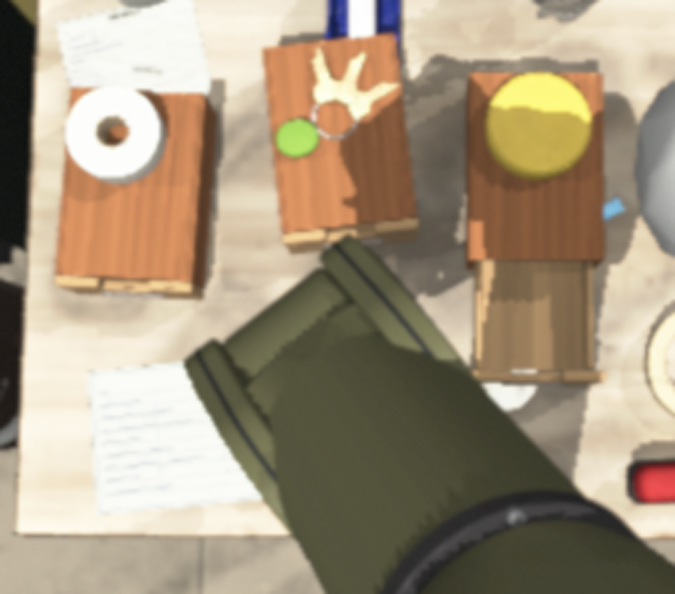

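Both stocked drawers are shut, with fronts flush at (130,285) and (350,232). The empty drawer's front is unmoved at (535,377), the keys, roll and lid are in place, and the hand is clear.

```bash
python3 -c "
from plant import bot
print(bot.finish_job())"
```

```text
the job is handed in; nothing more can be done
None
```

I pushed the balloon-weight and carton drawers shut against their stops and left the empty drawer where it was. The job is handed in, but no verdict came back.

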